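# Run the wing nut onto the glue press

### The job

Set the wing nut over the stud of the glue press, turn it gently backward (counter-clockwise from above) until it drops into the thread start, then run it forward until the plywood plate is pressed fully down on the pine blank, and let go. Do not force the nut or the press, and leave the other things on the bench where they are.

Things in the scene. Friction and masses are not known exactly. Their poses are not given: they have to be found in the camera images.
- nut: long wing nut of bare aluminium, standing on its open end: round hub 49 mm across, 53 mm high, closed on top, with a wing bar across the top; about 0.25 kg. Origin: centre of the open underside, z up. Blind bore 49 mm deep, 34.4 mm across (a lead-in cone widens it to 39 mm in the lowest 7 mm)
- nut_wing (a point): centre of the nut's straight wing bar, 68 mm above the nut's underside: 66 mm long (nut's x), 12 mm thick (nut's y), 30 mm high (53 to 83 mm above the underside)
- nut_lugs (a point): point on the nut's axis level with the undersides of its two inner lugs, 24 mm above the nut's underside. The lugs lie opposite each other on the nut's x axis, 3.5 mm thick, 4 mm wide, and catch the stud's thread. A nut that stands tilted on the stud has one lug in a slot and the other caught on a tooth: easing it about 0.1 rad forward lets both drop
- press: glue press fixed to the bench: plywood base 170 x 210 x 18 mm, a bored pine blank 16 mm thick on it, above that a sprung plywood plate 108 x 190 x 10 mm (top at 48 mm height, 44 mm when fully down) between two guide pins 58 mm high at y = +-84 mm. Origin: centre of the base's underside on the bench, under the upright stud; z up
- stud_top (a point): centre of the top of the vertical steel stud, 88 mm above the bench. Core 20 mm across, thread 32 mm across, right-handed (clockwise from above goes down), two starts, lead 20 mm a turn (3.2 mm per radian). The stud's own rotation varies and is not shown by any listed axes. Friction holds the nut on the thread when it is let go
- crown (a point): centre of the stud's flat crown (top of the thread), 85 mm high, with two slots half a turn apart: the thread starts. Turned backward, lugs on the crown reach a slot within half a turn, fall 8 to 9 mm, and a tooth stops them there. Turned forward before that, they jam on a tooth 3 mm high. From the slot, about 180 to 220 degrees forward bring the plate fully down
- plate (a joint): how far the sprung plate is pressed down, m: 0 up, 0.004 fully down on the pine blank (a hard stop); its springs push back with about 4.5 to 6 N. The nut's underside stands about 61 mm above the bench when its lugs rest on the crown (64 mm on a tooth), 52 to 53 mm once dropped into a slot, 44 mm with the plate fully down
- glue: white glue bottle, 54 mm across, 130 mm high; origin at the centre of its underside; to be left alone
- bin: open yellow parts bin, 160 x 110 x 70 mm; origin at the centre of its underside; to be left alone
- offcut: flat wood offcut, 130 (its x) x 50 x 22 mm; origin at the centre of its underside; to be left alone
- mallet: hammer lying on the bench, handle along its x; to be left alone

How it is judged (in metres and radians):
On the way:
1. the nut stands upright over the stud and has dropped into the thread start (z of nut in the frame of press below 0.056 m and horizontal distance between nut and stud_top below 0.004 m and angle between nut's own z axis and vertical below 0.12 rad and value of joint plate below 0.001 m), for 0.1 s.
At the end, for the whole second after the job is handed in: The plate is pressed down at least 3 of its 4 mm, held by the nut: nut upright (within 0.12 rad), within 4 mm of the stud's axis, its underside at most 46.5 mm above the press's underside, at rest and released (value of joint plate above 0.003 m and z of nut in the frame of press below 0.0465 m and horizontal distance between nut and stud_top below 0.004 m and angle between nut's own z axis and vertical below 0.12 rad and linear speed of nut below 0.01 m/s and angular speed of nut below 0.1 rad/s and contact force between nut and the fingers below 0.1 N); the robot touches nothing.
It fails at once if the nut is forced on the press: more than 40 N between them (contact force between nut and press above 40 N).
It fails at once if a bystander is shoved more than 30 mm (distance of any of glue, bin, offcut, mallet from where it was at the start of the episode above 0.03 m).
It also fails if it takes over 72 s, if anything falls off the work surface, if the arm or the gripper's body presses on something with over 40 N, if the wrist force passes 120 N, or if a joint passes its speed limit or range.

### The arm

A 6-joint arm with a two-finger parallel gripper is mounted at the origin on the work surface. World frame = base frame: x ahead of the robot, y to its left, z up, the work surface at z = 0. Lengths are in m, angles in degrees, forces in N, time in s.
With the tool pointing down it reaches from about 0.3 to 0.75 m from the base axis. Payload 8.5 kg.
Tool frame: the origin (TCP) lies at the very end of the fingers, on their centre line; the grasp point (between the pads) lies 19 mm behind it; y points along the fingers, z is the direction in which the jaws open and shut, and the axes are right-handed (so a half turn about y gives the same grasp; the last joint's range is limited). The gripper opens to 85 mm and grips with 20 to 120 N. Pads are 22 mm wide; open, the fingers measure 114 mm over their backs; the gripper's body (76 mm by 85 mm) begins 54 mm behind the grasp point. The pads swing forward as they close: fully open they stand 13 mm farther back than shut.
Start: joints at [-84.528, 21.807, 74.336, -0, 83.858, -12.336], TCP at [0.168, -0.524, 0.231] pointing down, gripper open.
Joint ranges: [-178.18, 178.18], [-50.72, 133.34], [12.68, 142.11], [-81.47, 261.47], [9.98, 163.14], [-165.26, 165.26]. Speed limits (degrees/s): [136.94, 136.94, 180, 180, 180, 180].

### API

Orientations are given as a 3x3 rotation matrix whose columns are the frame's x, y, z axes.
In Python, from rig import env gives the robot as it stands. The module is installed in compiled form; this text tells all that it offers.
- The arm moves only by the tool servo_tool, never from a script. Its argument "rows" is one flat list of numbers, 7 for each row, row after row: the opening, from 0 (shut) to 1 (fully open), then the shift along the world's x, y, z in m, then the turn, a rotation vector about the world's x, y, z in degrees. A call has 1 to 10 rows; each row shifts and turns the commanded pose from where the row before left it; what a row does not reach is not made up. A row lasts 1/12 s, in which the tool goes at most 41.7 mm and 7.16 degrees, less where a joint would pass 70% of its speed; a pose out of reach is approached as far as the arm can. A call with a gripper value outside its range is refused whole. The fingers move at their own pace and stop on an object; "force" is the grip in N (left out, the last holds). Time passes only in rows, so rows that do not move let the fingers close. It gives the time, the measured TCP pose, the force and the opening at its end, in the units of the state.
- env.observe(): the state, without advancing time (a new reading comes with each control period).
- env.get_image(name): name is "side" or "top"; returns the picture (400x640x3 uint8, red, green, blue); there is no depth.
- env.camera_model(name): a dict with "camera_matrix" (3x3 intrinsics, pixels), "R" (3x3) and "t" (3): a world point X has camera coordinates R X + t. Camera axes: x right, y down, z forward; pixel columns grow to the right and rows downward; lengths in m; the calibration is good to about 2 mm. A picture is of the moment at which its call begins. camera_model takes no time and is no camera call.
- env.close_job(): hands the job in, once; it reports no verdict.
The state is a dict: "time_s": time; "q": joint angles; "qvel": joint speeds; "joint_efforts": joint torques, N m; "position": TCP position; "tool_rot": TCP orientation; "ft_force": force on the tool from outside, world axes, zero at the start; "wrist_torque": the same for the moment, N m; "grip_width": finger opening in m.
Only numpy, scipy, OpenCV 4.12 (cv2) and the standard library are available. Lean on these libraries where they do the work, as an engineer would, in place of code of your own. Each camera call takes 0.05 s, during which the arm holds its last target.

## Working session

There is one attempt and no reset: what is moved stays moved. The work goes in short steps, Python scripts to look and compute and a tool call to move; the robot and the scene stay as the last step left them, time stands still between calls to the robot, and variables do not carry over. Pictures are saved under pics/ and viewed, and the job is handed in when it is done.

Besides the shell and the picture viewer there is one more tool, called after ">>>" by a JSON object that holds its "name" and its "arguments", one argument or row to a line. servo_tool: Moves the arm, as the interface text tells. Its arguments: {"type":"object","properties":{"rows":{"type":"array","items":{"type":"number"}},"force":{"type":"number"}},"required":["rows"]}

```bash
mkdir -p pics; python3 - <<'E'
from rig import env
import cv2,json
o=env.observe();print(o)
for n in("side","top"):
    cv2.imwrite(f"pics/{n}0.png",env.get_image(n)[:,:,::-1]);print(n,env.camera_model(n))
E
```

```text
{'time_s': 0.0, 'q': array([-8.45274228e+01,  2.18422654e+01,  7.43851063e+01, -1.80448001e-03,
        8.38593501e+01, -1.23368047e+01]), 'qvel': array([ 0.04110386,  0.0359593 ,  0.08464048,  0.11764448, -0.07447289,
       -0.0566729 ]), 'joint_efforts': array([-2.19425216e-03, -4.48460376e+01, -2.31280035e+01, -3.60066342e-04,
        4.79567403e-03, -2.55879307e-06]), 'position': array([ 0.16816944, -0.52334412,  0.23069776]), 'tool_rot': array([[-9.52078312e-01, -1.75519874e-04,  3.05854308e-01],
       [-3.05854218e-01,  1.50369555e-03, -9.52077169e-01],
       [-2.92803296e-04, -9.99998854e-01, -1.48531941e-03]]), 'ft_force': array([ 0.02190772,  0.66404894, -0.34636675]), 'wrist_torque': array([ 0.02821384, -0.01184745,  0.02667754]), 'grip_width': 0.0855928894370853}
side {'camera_matrix': array([[370.75635827,   0.        , 321.37671529],
       [  0.        , 370.75635827, 200.86770027],
       [  0.        ,   0.        ,   1.        ]]), 'R': array([[-0.92787431, -0.37274698, -0.01043865],
       [-0.2668871 ,  0.68338845, -0.679523  ],
       [ 0.26042379, -0.62772599, -0.73357994]]), 't': array([0.53603832, 0.25710313, 0.71593887])}
top {'camera_matrix': array([[516.62214412,   0.        , 325.25380455],
       [  0.        , 516.62214412, 202.59887921],
       [  0.        ,   0.        ,   1.        ]]), 'R': array([[ 0.01967326, -0.99973691, -0.01179301],
       [-0.98144639, -0.01706056, -0.19097623],
       [ 0.19072479,  0.01533134, -0.98152382]]), 't': array([-0.05220102,  0.59724656,  1.1716162 ])}
```

View pics/side0.png

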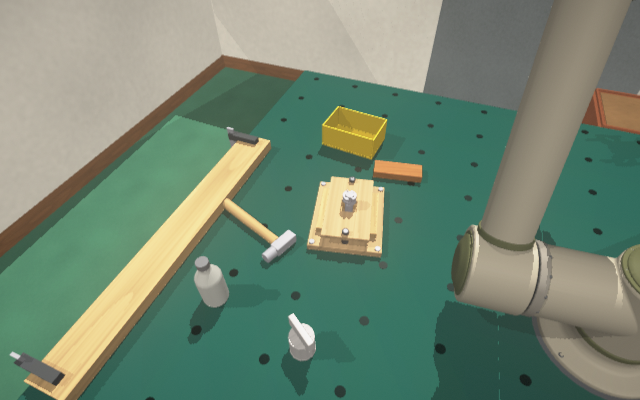

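View pics/top0.png

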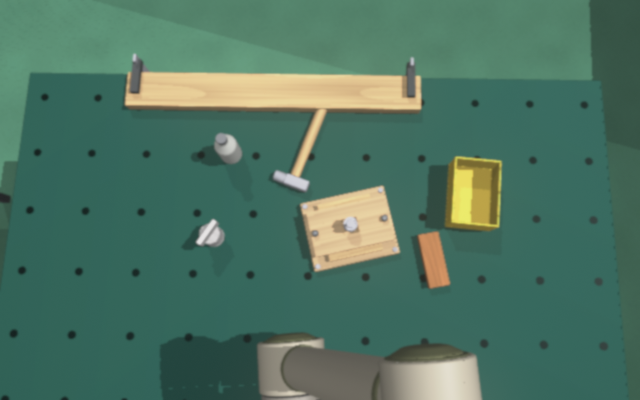

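The side view shows the nut at about (300,337) and the stud at (349,200). In the top view the nut is at (210,234) and the stud at (350,224). I'll zoom in on both.

```bash
python3 - <<'E'
import cv2,numpy as np
s=cv2.imread("pics/side0.png");t=cv2.imread("pics/top0.png")
def c(im,x,y,r,k=None):return cv2.resize(im[y-r:y+r,x-r:x+r],(390,290) if 0 else (300,300),interpolation=cv2.INTER_NEAREST)
a=np.hstack([c(s,300,337,30),c(s,349,205,30)]);b=np.hstack([c(t,210,234,25),c(t,350,226,25)])
cv2.imwrite("pics/z0.png",np.vstack([a,b]))
E
```

```text
(no output)
```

View pics/z0.png

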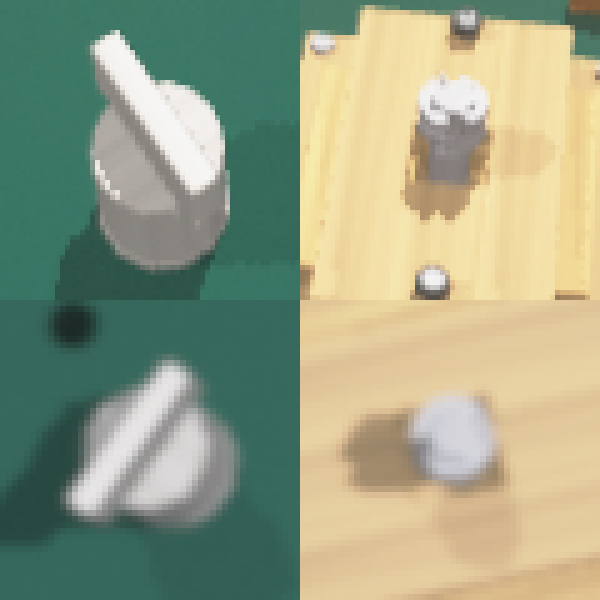

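```bash
cat > h.py <<'E'
import numpy as np,cv2
from rig import env
def ray(n,uv):
    m=env.camera_model(n);d=np.linalg.solve(m["camera_matrix"],[uv[0],uv[1],1.]);R=m["R"]
    return -R.T@m["t"],R.T@d
def onz(n,uv,z):
    c,d=ray(n,uv);return c+d*(z-c[2])/d[2]
def tri(a,b):
    c1,d1=ray("side",a);c2,d2=ray("top",b)
    A=np.c_[d1,-d2];s=np.linalg.lstsq(A,c2-c1,rcond=None)[0]
    p,q=c1+s[0]*d1,c2+s[1]*d2
    return (p+q)/2,np.linalg.norm(p-q)
def proj(n,X):
    m=env.camera_model(n);p=m["camera_matrix"]@(m["R"]@np.array(X)+m["t"]);return p[:2]/p[2]
def blob(im,x0,y0,r,thr,sat):
    g=cv2.cvtColor(im[y0-r:y0+r,x0-r:x0+r],cv2.COLOR_BGR2HSV)
    m=((g[...,2]>thr)&(g[...,1]<sat)).astype(np.uint8)
    n,l,s,c=cv2.connectedComponentsWithStats(m,connectivity=4);k=1+np.argmax(s[1:,4])
    return (l==k).astype(np.uint8),x0-r,y0-r
E
python3 - <<'E'
from h import *
s=cv2.imread("pics/side0.png");t=cv2.imread("pics/top0.png")
for nm,im,x,y,r,ths in (("side",s,300,330,30,(215,225,235)),("top",t,210,234,25,(195,205,215))):
  for th in ths:
    m,x0,y0=blob(im,x,y,r,th,60)
    rc=cv2.minAreaRect(cv2.findNonZero(m));b=cv2.boxPoints(rc)+[x0,y0]
    print(nm,th,m.sum(),np.array(rc[0])+[x0,y0],rc[1:])
    i=np.argsort(b[:,1]);e1=b[i[:2]].mean(0);e2=b[i[2:]].mean(0)
    if np.linalg.norm(e1-e2)<max(rc[1])-1: print("chk")
    P,Q=onz(nm,e1,.083),onz(nm,e2,.083);d=P-Q
    print("  ",P[:2],Q[:2],(P+Q)[:2]/2,np.hypot(*d[:2]),np.degrees(np.arctan2(d[1],d[0])))
for nm,im,x,y,r,ths in (("side",s,349,205,30,(150,180)),("top",t,350,226,25,(150,170,190))):
  for th in ths:
    m,x0,y0=blob(im,x,y,r,th,40)
    rc=cv2.minAreaRect(cv2.findNonZero(m));bx=cv2.boundingRect(m);c=(bx[0]+x0+bx[2]/2-.5,bx[1]+y0+bx[3]/2-.5)
    print(nm,th,m.sum(),(bx[0]+x0,bx[1]+y0)+bx[2:],c,onz(nm,c,.085))
E
```

```text
side 215 321 [303.15251923 327.1763916 ] ((35.48530578613281, 12.515135765075684), 55.491477966308594)
   [0.54607399 0.21227552] [0.49218221 0.24769054] [0.5191281  0.22998303] 0.06448680192624923 -33.31094509786494
side 225 302 [303.13200378 327.02399826] ((35.22776794433594, 12.332880973815918), 55.304847717285156)
   [0.54607632 0.21224832] [0.49244728 0.24726089] [0.5192618  0.22975461] 0.06404649471849584 -33.13915773665723
side 235 272 [303.00200272 327.11399841] ((34.7218017578125, 11.510688781738281), 55.304847717285156)
   [0.54581367 0.21275575] [0.49295696 0.24724617] [0.51938532 0.23000096] 0.06311434116416816 -33.12552927730126
top 195 126 [205.73648643 231.66892052] ((4.766153335571289, 27.434444427490234), 35.53767776489258)
   [0.5463281  0.21621355] [0.4937668  0.24980837] [0.52004745 0.23301096] 0.06238030471140625 -32.58488475355295
top 205 108 [205.93243217 231.59459305] ((4.068667411804199, 26.620708465576172), 35.53767776489258)
   [0.54572472 0.21627102] [0.49471991 0.24887353] [0.52022231 0.23257227] 0.060534404560296774 -32.5869047608782
top 215 89 [205.95270348 231.46621704] ((3.487429141998291, 26.388214111328125), 35.53767776489258)
   [0.54580193 0.21638576] [0.49523788 0.24870527] [0.5205199  0.23254552] 0.060010614321215586 -32.585886976417626
side 150 112 (343, 190, 14, 10) (349.5, 194.5) [ 0.54664837 -0.09979158  0.085     ]
side 180 105 (343, 190, 14, 10) (349.5, 194.5) [ 0.54664837 -0.09979158  0.085     ]
top 150 165 (343, 217, 15, 15) (350.0, 224.0) [ 0.54348667 -0.09955362  0.085     ]
top 170 150 (343, 217, 15, 14) (350.0, 223.5) [ 0.54465109 -0.09954136  0.085     ]
top 190 133 (344, 217, 14, 13) (350.5, 223.0) [ 0.54583652 -0.10068077  0.085     ]
```

>>> {"name": "servo_tool", "arguments": {
  "rows": [1,0.0147,0.0314,0,0,0,5.4,1,0.0147,0.0314,0,0,0,5.4,1,0.0147,0.0314,0,0,0,5.4,1,0.0147,0.0314,0,0,0,5.4,1,0.0147,0.0314,0,0,0,5.4,1,0.0147,0.0314,0,0,0,5.4,1,0.0147,0.0314,0,0,0,5.4,1,0.0147,0.0314,0,0,0,5.4,1,0.0147,0.0314,0,0,0,5.4,1,0.0147,0.0314,0,0,0,5.4]
}}

```text
time_s: 0.93
position: [0.3154, -0.2079, 0.2312]
tool_rot: [[-0.308, -0.0, 0.951], [-0.951, 0.0, -0.308], [-0.0, -1.0, -0.0]]
ft_force: [-0.1, 0.0, 0.5]
grip_width: 0.0852
```

>>> {"name": "servo_tool", "arguments": {
  "rows": [1,0.0147,0.0314,0,0,0,5.4,1,0.0147,0.0314,0,0,0,5.4,1,0.0147,0.0314,0,0,0,5.4,1,0.0147,0.0314,0,0,0,5.4,1,0.0147,0.0314,0,0,0,5.4,1,0.0147,0.0314,0,0,0,5.4,1,0.0147,0.0314,0,0,0,5.4,1,0.0147,0.0314,0,0,0,5.4,0.6,0.0147,0.0314,0,0,0,5.4,0.6,0.0147,0.0314,0,0,0,5.4]
}}

```text
time_s: 1.77
position: [0.4624, 0.1063, 0.2311]
tool_rot: [[0.589, -0.0, 0.808], [-0.808, -0.0, 0.589], [-0.0, -1.0, -0.0]]
ft_force: [0.3, -0.5, -0.2]
grip_width: 0.0641
```

>>> {"name": "servo_tool", "arguments": {
  "rows": [0.6,0.0143,0.0313,0,0,0,5.2,0.6,0.0143,0.0313,0,0,0,5.2,0.6,0.0143,0.0313,0,0,0,5.2,0.6,0.0143,0.0313,0,0,0,5.2,0.6,0,0,-0.033,0,0,0,0.6,0,0,-0.033,0,0,0,0.6,0,0,-0.033,0,0,0,0.6,0,0,0,0,0,0]
}}

```text
time_s: 2.43
position: [0.5163, 0.229, 0.1263]
tool_rot: [[0.835, -0.012, 0.55], [-0.55, -0.002, 0.835], [-0.008, -1.0, -0.008]]
ft_force: [-0.1, 0.3, -1.4]
grip_width: 0.0511
```

```bash
cat > look.py <<'E'
from h import *
import sys
tag,X=sys.argv[1],eval(sys.argv[2]);o=env.observe()
out=[]
for n in("side","top"):
    im=np.ascontiguousarray(env.get_image(n)[:,:,::-1]);cv2.imwrite(f"pics/{n}{tag}.png",im)
    u=proj(n,X).astype(int);r=40;x=np.clip(u[0],r,640-r);y=np.clip(u[1],r,400-r)
    print(n,"crop origin",x-r,y-r,"scale 5")
    out.append(cv2.resize(im[y-r:y+r,x-r:x+r],(400,400),interpolation=cv2.INTER_CUBIC))
cv2.imwrite(f"pics/c{tag}.png",np.hstack(out))
print(np.round(o["position"],4),np.round(o["ft_force"],2),np.round(o["wrist_torque"],3),o["grip_width"],np.round(o["q"],1),"yaw",np.degrees(np.arctan2(o["tool_rot"][1,2],o["tool_rot"][0,2])))
E
python3 look.py 1 "[.52,.2315,.1]"
```

```text
side crop origin 261 283 scale 5
top crop origin 164 190 scale 5
[0.5163 0.229  0.1263] [-0.09  0.25 -1.41] [-0.009  0.003 -0.027] 0.05106551166223908 [ 11.9  29.   80.8  -0.   70.8 -44.7] yaw 56.62230035278216
```

View pics/c1.png

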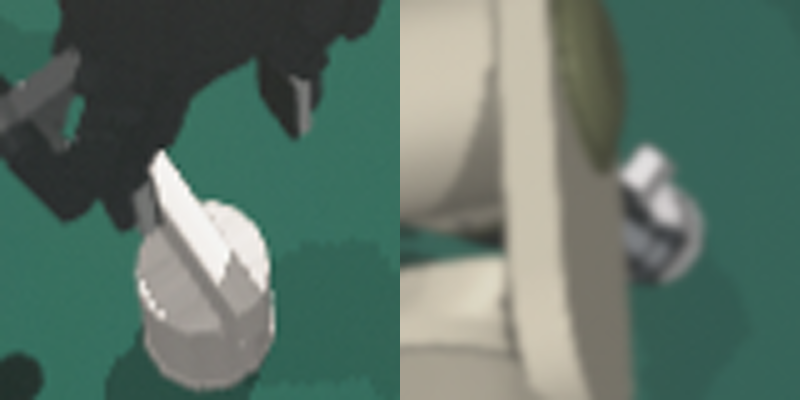

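>>> {"name": "servo_tool", "arguments": {
  "rows": [0.6,0,0,-0.015,0,0,0,0.6,0,0,-0.015,0,0,0,0.6,0,0,0,0,0,0,0.6,0,0,0,0,0,0,0.6,0,0,0,0,0,0]
}}

```text
time_s: 2.95
position: [0.5204, 0.2297, 0.1044]
tool_rot: [[0.835, 0.003, 0.55], [-0.55, 0.001, 0.835], [0.002, -1.0, 0.002]]
ft_force: [0.3, -0.2, -0.3]
grip_width: 0.0514
```

>>> {"name": "servo_tool", "arguments": {
  "rows": [0.6,-0.0005,0.0015,-0.02,0,0,0,0.6,0,0,-0.02,0,0,0,0.6,0,0,-0.005,0,0,0,0.6,0,0,0,0,0,0,0.6,0,0,0,0,0,0]
}}

```text
time_s: 3.37
position: [0.5196, 0.2312, 0.0586]
tool_rot: [[0.835, 0.002, 0.55], [-0.55, 0.0, 0.835], [0.001, -1.0, 0.001]]
ft_force: [0.3, -0.4, 0.7]
grip_width: 0.0513
```

```bash
python3 look.py 2 "[.52,.2315,.1]"
```

```text
side crop origin 261 283 scale 5
top crop origin 164 190 scale 5
[0.5196 0.2312 0.0586] [ 0.29 -0.4   0.68] [-0.031  0.045  0.017] 0.05125510887828702 [ 12.1  33.8  85.2  -0.   60.9 -44.5] yaw 56.60748917477529
```

View pics/c2.png

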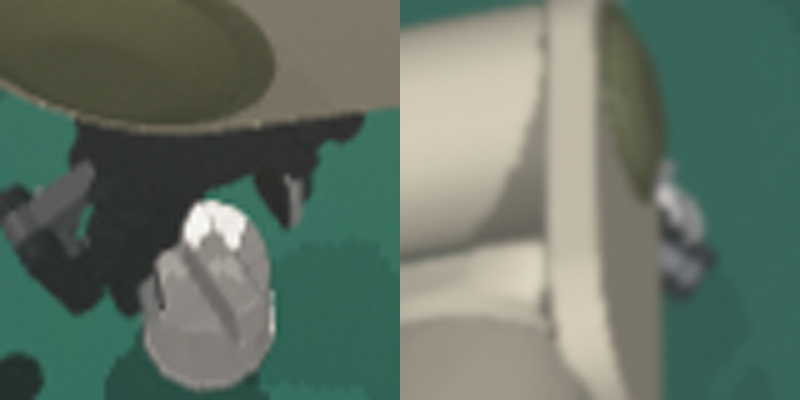

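>>> {"name": "servo_tool", "arguments": {
  "rows": [0.1,0,0,0,0,0,0,0,0,0,0,0,0,0,0,0,0,0,0,0,0,0,0,0,0,0,0,0,0,0,0,0,0,0,0,0,0,0,0,0,0,0],
  "force": 50
}}

```text
time_s: 3.97
position: [0.5188, 0.2311, 0.0573]
tool_rot: [[0.835, -0.0, 0.55], [-0.55, -0.0, 0.835], [-0.0, -1.0, -0.0]]
ft_force: [-0.7, 0.2, 0.3]
grip_width: 0.0109
```

>>> {"name": "servo_tool", "arguments": {
  "rows": [0,0,0,0,0,0,0,0,0,0,0.02,0,0,0,0,0,0,0.035,0,0,0,0,0,0,0.035,0,0,0,0,0,0,0.02,0,0,0,0,0,0,0,0,0,0]
}}

```text
time_s: 4.47
position: [0.5204, 0.2315, 0.1716]
tool_rot: [[0.835, 0.008, 0.55], [-0.55, 0.002, 0.835], [0.006, -1.0, 0.006]]
ft_force: [0.5, 0.4, -3.2]
grip_width: 0.0114
```

```bash
python3 look.py 3 "[.52,.2315,.2]"
```

```text
side crop origin 258 254 scale 5
top crop origin 153 184 scale 5
[0.5204 0.2315 0.1716] [ 0.48  0.43 -3.25] [ 0.031 -0.033 -0.001] 0.011392053471584593 [ 12.1  26.4  77.2  -0.   76.  -44.5] yaw 56.61601943878625
```

View pics/c3.png

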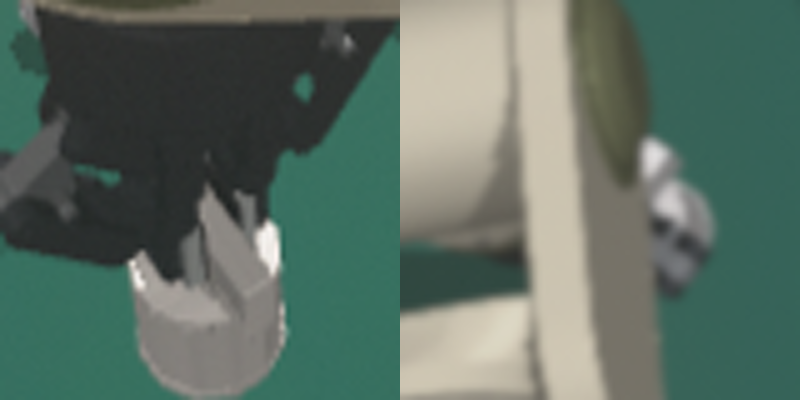

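```bash
python3 - <<'E'
from h import *
s=cv2.imread("pics/side0.png");t=cv2.imread("pics/top0.png")
print("cams",[-(env.camera_model(n)["R"].T@env.camera_model(n)["t"]) for n in("side","top")])
for n,im,pts in(("top",t,((315,233),(384,218))),("side",s,((351,181),(345,233)))):
    g=cv2.cvtColor(im,cv2.COLOR_BGR2HSV);r=[]
    for p in pts:
        x,y=p;w=g[y-6:y+7,x-6:x+7];m=((w[...,1]<60)).astype(np.uint8)
        b=cv2.boundingRect(m);c=(x-6+b[0]+b[2]/2-.5,y-6+b[1]+b[3]/2-.5);print(n,p,b,m.sum(),c,onz(n,c,.058));r.append(onz(n,c,.055))
    print(" mid",(r[0]+r[1])/2,np.linalg.norm(r[0]-r[1]))
# nut in hand
im=cv2.imread("pics/side3.png")
T=np.array([.5204,.2315,.1716])
for z in(0,.01,.03):
    print(z,proj("side",T+[0,0,-.057+z]))
hsv=cv2.cvtColor(im,cv2.COLOR_BGR2HSV)
for y in range(316,334,2):
    x=np.where(hsv[y,270:330,1]<60)[0]+270;print(y,x.min() if len(x) else 0,x.max() if len(x) else 0)
E
```

```text
cams [array([0.37954618, 0.47351879, 0.7055014 ]), array([ 0.36373619, -0.05996037,  1.2634135 ])]
top (315, 233) (3, 3, 6, 6) 31 (314.5, 232.5) [ 0.5259158  -0.01725776  0.058     ]
top (384, 218) (3, 0, 10, 9) 37 (385.5, 216.0) [ 0.56819936 -0.18405361  0.058     ]
 mid [ 0.54751382 -0.10075697  0.055     ] 0.17250019405178518
side (351, 181) (0, 1, 13, 6) 36 (351.0, 178.5) [ 0.56853264 -0.17894909  0.058     ]
side (345, 233) (3, 1, 7, 7) 37 (345.0, 231.0) [ 0.52685894 -0.01524992  0.058     ]
 mid [ 0.54847486 -0.09974329  0.055     ] 0.16970307965457085
0 [300.92524785 319.20081158]
0.01 [300.61824072 316.51462774]
0.03 [299.98170761 310.94522973]
316 285 314
318 285 314
320 285 314
322 286 314
324 286 313
326 287 312
328 288 311
330 290 309
332 293 306
```

```bash
python3 - <<'E'
from h import *
a=np.linspace(0,2*np.pi,90)
def bb(n,c,r):
    p=np.array([proj(n,np.array(c)+[r*np.cos(x),r*np.sin(x),0]) for x in a]);return p.min(0).round(1),p.max(0).round(1)
T=np.array([.5204,.2315,.1716-.057])
print("nut bottom exp",bb("side",T,.0245),"top of hub",bb("side",T+[0,0,.053],.0245))
im=cv2.imread("pics/side3.png");hsv=cv2.cvtColor(im,cv2.COLOR_BGR2HSV)
m=(hsv[290:345,265:335,1]<60);print("rows max",np.where(m.any(1))[0].max()+290)
S=[.546,-.0998,.085]
for n in("side","top"):print(n,"crown exp",bb(n,S,.016),"core top",bb(n,[.546,-.0998,.088],.010), "low thread",bb(n,[.546,-.0998,.06],.016))
E
```

```text
nut bottom exp (array([286.3, 305.7]), array([315.5, 333.5])) top of hub (array([283.6, 290.2]), array([314.8, 319. ]))
rows max 333
side crown exp (array([342.8, 189.6]), array([356.7, 199.6])) core top (array([345.5, 190.6]), array([354.2, 196.8])) low thread (array([342.5, 197. ]), array([356.1, 206.9]))
top crown exp (array([343.2, 216.1]), array([357.1, 229.8])) core top (array([345.8, 218.4]), array([354.5, 227. ])) low thread (array([342.9, 217.8]), array([356.5, 231.3]))
```

>>> {"name": "servo_tool", "arguments": {
  "rows": [0,0.0018,-0.0237,0.002,0,0,-6.9,0,0.0018,-0.0237,0,0,0,-6.9,0,0.0018,-0.0237,0,0,0,-6.9,0,0.0018,-0.0237,0,0,0,-6.9,0,0.0018,-0.0237,0,0,0,-6.9,0,0.0018,-0.0237,0,0,0,-6.9,0,0.0018,-0.0237,0,0,0,-6.9,0,0.0018,-0.0237,0,0,0,-6.9,0,0.0018,-0.0237,0,0,0,-6.9,0,0.0018,-0.0237,0,0,0,-6.9]
}}

```text
time_s: 5.4
position: [0.5358, -0.0069, 0.1669]
tool_rot: [[-0.221, -0.005, 0.975], [-0.975, 0.001, -0.221], [-0.0, -1.0, -0.005]]
ft_force: [0.0, -0.1, -3.3]
grip_width: 0.0108
```

>>> {"name": "servo_tool", "arguments": {
  "rows": [0,0.0018,-0.0237,0,0,0,-6.9,0,0.0018,-0.0237,0,0,0,-6.9,0,0.0018,-0.0237,0,0,0,-6.9,0,0.0018,-0.0237,0,0,0,-6.9,0,0,0,0,0,0,0,0,0,0,0,0,0,0,0,0,0,0,0,0,0]
}}

```text
time_s: 5.98
position: [0.5434, -0.1001, 0.1677]
tool_rot: [[-0.642, -0.003, 0.767], [-0.767, 0.002, -0.642], [0.001, -1.0, -0.003]]
ft_force: [0.2, 1.2, -3.4]
grip_width: 0.0109
```

```bash
python3 look.py 4 "[.546,-.1,.12]"
```

```text
side crop origin 310 143 scale 5
top crop origin 310 180 scale 5
[ 0.5434 -0.1001  0.1677] [ 0.17  1.18 -3.35] [-0.011  0.008 -0.006] 0.010901679459412632 [-22.7  25.2  79.9   0.   75.1  17.2] yaw -39.91362209725428
```

View pics/c4.png

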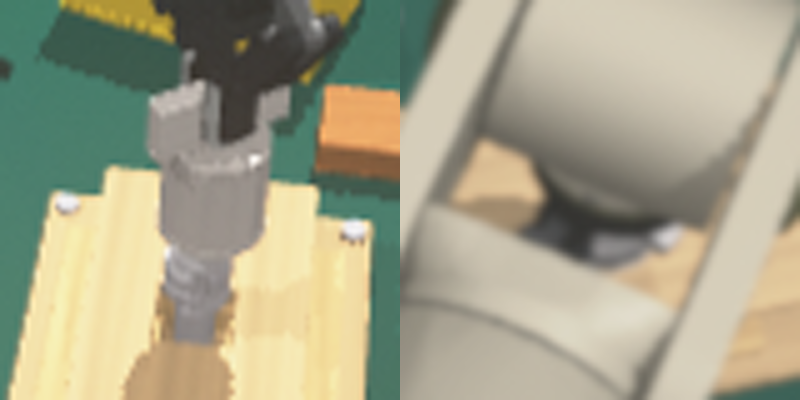

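```bash
python3 - <<'E'
from h import *
a=np.linspace(0,2*np.pi,90)
def bb(n,c,r):
    p=np.array([proj(n,np.array(c)+[r*np.cos(x),r*np.sin(x),0]) for x in a]);return p.min(0).round(1),p.max(0).round(1)
T=np.array([.5434,-.1001,.1677-.057])
print("exp bottom",bb("side",T,.0245),"hubtop",bb("side",T+[0,0,.053],.0245))
im=cv2.imread("pics/side4.png");hsv=cv2.cvtColor(im,cv2.COLOR_BGR2HSV)
for y in range(172,214,2):
    x=np.where((hsv[y,330:370,1]<45))[0]+330;print(y,x.min(),x.max(),end=' | ') if len(x) else 0
print(hsv[185,338:368,1],hsv[185,338:368,2])
E
```

```text
exp bottom (array([340.6, 179.4]), array([362.3, 194.7])) hubtop (array([341.3, 162. ]), array([364. , 177.4]))
172 339 363 | 174 340 363 | 176 342 363 | 178 343 363 | 180 342 362 | 182 342 362 | 184 342 362 | 186 342 361 | 188 342 362 | 190 343 361 | 192 343 359 | 194 343 355 | 196 343 355 | 198 343 355 | 200 343 355 | 202 344 355 | 204 345 353 | 206 345 352 | 208 345 352 | 210 345 351 | [72 71 69 61 26 25 25 24 23 26 23 25 23 24 25 25 23 25 23 23 23 23 22 25
 43 82 74 70 71 72] [245 245 245 225 148 151 150 151 152 154 153 154 152 151 153 154 153 153
 152 153 154 154 151 143 161 234 244 245 245 245]
```

>>> {"name": "servo_tool", "arguments": {
  "rows": [0,0.003,0.0007,-0.008,0,0,0,0,0,0,-0.008,0,0,0,0,0,0,0,0,0,0,0,0,0,0,0,0,0,0,0,0,0,0,0,0]
}}

```text
time_s: 6.5
position: [0.5471, -0.0999, 0.1532]
tool_rot: [[-0.642, -0.0, 0.766], [-0.766, 0.0, -0.642], [0.0, -1.0, -0.0]]
ft_force: [0.2, -0.3, -2.3]
grip_width: 0.0108
```

>>> {"name": "servo_tool", "arguments": {
  "rows": [0,0,0,-0.004,0,0,0,0,0,0,-0.004,0,0,0,0,0,0,-0.004,0,0,0,0,0,0,-0.002,0,0,0,0,0,0,0,0,0,0]
}}

```text
time_s: 6.92
position: [0.5468, -0.1, 0.1387]
tool_rot: [[-0.643, -0.001, 0.766], [-0.766, 0.0, -0.643], [0.0, -1.0, -0.001]]
ft_force: [0.0, 0.2, -3.2]
grip_width: 0.0112
```

```bash
python3 look.py 5 "[.546,-.1,.12]"
```

```text
side crop origin 310 143 scale 5
top crop origin 310 180 scale 5
[ 0.5468 -0.1     0.1387] [ 0.03  0.16 -3.21] [-0.04   0.057 -0.046] 0.011227319777292301 [-22.6  27.2  81.8   0.   71.1  17.4] yaw -39.9993640301618
```

View pics/c5.png

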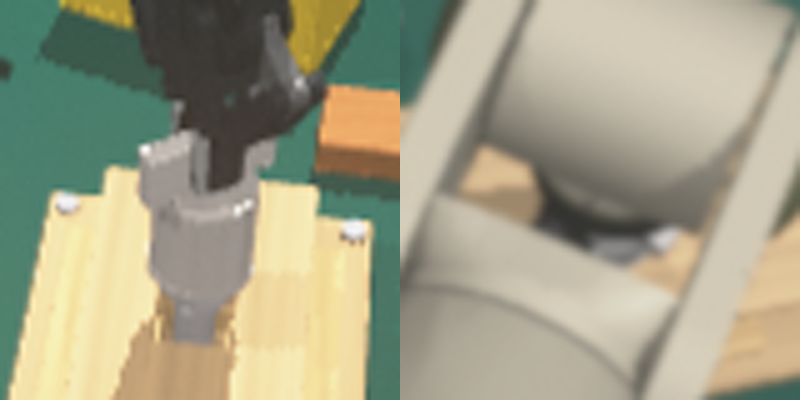

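>>> {"name": "servo_tool", "arguments": {
  "rows": [0,0,0,-0.003,0,0,0,0,0,0,-0.003,0,0,0,0,0,0,-0.002,0,0,0,0,0,0,0,0,0,0]
}}

```text
time_s: 7.35
position: [0.5471, -0.0997, 0.1308]
tool_rot: [[-0.643, -0.0, 0.766], [-0.766, 0.001, -0.643], [-0.0, -1.0, -0.001]]
ft_force: [1.4, 2.8, -5.0]
grip_width: 0.0109
```

```bash
python3 - <<'E'
from h import *
o=env.observe();print(o["ft_force"],o["wrist_torque"],o["position"])
im=cv2.imread("pics/side5.png");hsv=cv2.cvtColor(im,cv2.COLOR_BGR2HSV)
for y in range(184,212,2):
    x=np.where((hsv[y,330:370,1]<45))[0]+330;print(y,x.min(),x.max(),end=' | ') if len(x) else 0
print(proj("side",[.5468,-.1,.082]),proj("side",[.5466,-.0998,.082]))
E
```

```text
[ 1.38040867  2.81698744 -4.96598771] [ 0.50064802 -0.25395102  0.0169215 ] [ 0.54706493 -0.09967075  0.1308457 ]
184 340 360 | 186 341 360 | 188 341 360 | 190 341 359 | 192 340 359 | 194 340 359 | 196 340 360 | 198 341 359 | 200 342 357 | 202 344 355 | 204 345 353 | 206 345 352 | 208 345 352 | 210 345 351 | [349.40890249 195.3166473 ] [349.46250824 195.39736258]
```

>>> {"name": "servo_tool", "arguments": {
  "rows": [0,0.0003,0.0008,0,0,0,0,0,0,0,0,0,0,0,0,0,0,0,0,0,0]
}}

```text
time_s: 7.6
position: [0.5474, -0.0994, 0.1313]
tool_rot: [[-0.643, -0.0, 0.766], [-0.766, -0.0, -0.643], [0.0, -1.0, 0.0]]
ft_force: [0.1, -0.6, -3.7]
grip_width: 0.0111
```

>>> {"name": "servo_tool", "arguments": {
  "rows": [0,0,0,-0.0025,0,0,0,0,0,0,-0.0025,0,0,0,0,0,0,-0.0025,0,0,0,0,0,0,-0.002,0,0,0,0,0,0,0,0,0,0,0,0,0,0,0,0,0]
}}

```text
time_s: 8.1
position: [0.5474, -0.0992, 0.1217]
tool_rot: [[-0.643, -0.0, 0.766], [-0.766, 0.0, -0.643], [0.0, -1.0, -0.0]]
ft_force: [0.5, 0.2, -3.1]
grip_width: 0.0109
```

>>> {"name": "servo_tool", "arguments": {
  "rows": [0,0,0,-0.001,0,0,0,0,0,0,-0.001,0,0,0,0,0,0,0,0,0,0,0,0,0,0,0,0,0]
}}

```text
time_s: 8.43
position: [0.5474, -0.0992, 0.1198]
tool_rot: [[-0.643, -0.0, 0.766], [-0.766, 0.0, -0.643], [0.0, -1.0, -0.0]]
ft_force: [-0.2, 0.8, -4.4]
grip_width: 0.0109
```

>>> {"name": "servo_tool", "arguments": {
  "rows": [0,0,0,-0.001,0,0,0,0,0,0,-0.0005,0,0,0,0,0,0,0,0,0,0,0,0,0,0,0,0,0]
}}

```text
time_s: 8.77
position: [0.5474, -0.0992, 0.1183]
tool_rot: [[-0.643, -0.0, 0.766], [-0.766, 0.0, -0.643], [0.0, -1.0, -0.0]]
ft_force: [0.2, -0.8, -4.0]
grip_width: 0.011
```

>>> {"name": "servo_tool", "arguments": {
  "rows": [0,0,0,-0.001,0,0,0,0,0,0,-0.0005,0,0,0,0,0,0,0,0,0,0,0,0,0,0,0,0,0]
}}

```text
time_s: 9.1
position: [0.5476, -0.0992, 0.1179]
tool_rot: [[-0.643, 0.001, 0.766], [-0.766, -0.001, -0.643], [-0.0, -1.0, 0.001]]
ft_force: [-2.2, 0.4, 6.4]
grip_width: 0.0113
```

>>> {"name": "servo_tool", "arguments": {
  "rows": [0,0,0,0.001,0,0,0,0.2,0,0,0,0,0,0,0.2,0,0,0,0,0,0,0.2,0,0,0,0,0,0],
  "force": 20
}}

```text
time_s: 9.43
position: [0.5475, -0.0993, 0.1179]
tool_rot: [[-0.643, 0.0, 0.766], [-0.766, -0.0, -0.643], [-0.0, -1.0, 0.0]]
ft_force: [-0.5, -0.3, -0.1]
grip_width: 0.017
```

```bash
python3 look.py 6 "[.546,-.1,.12]"
```

```text
side crop origin 310 143 scale 5
top crop origin 310 180 scale 5
[ 0.5475 -0.0993  0.1179] [-0.5  -0.3  -0.12] [-0.034 -0.017  0.007] 0.017048656916992158 [-22.5  28.6  83.4   0.   68.1  17.5] yaw -39.99789145294319
```

View pics/c6.png

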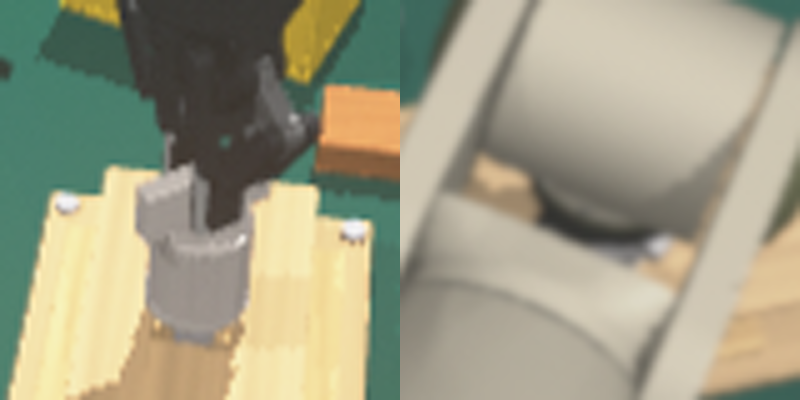

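>>> {"name": "servo_tool", "arguments": {
  "rows": [0.18,0,0,0,0,0,5,0.18,0,0,0,0,0,5,0.18,0,0,0,0,0,5,0.18,0,0,0,0,0,5,0.18,0,0,0,0,0,5,0.18,0,0,0,0,0,5,0.18,0,0,0,0,0,5,0.18,0,0,0,0,0,5]
}}

```text
time_s: 10.2
position: [0.5475, -0.0993, 0.1178]
tool_rot: [[0.004, 0.0, 1.0], [-1.0, -0.0, 0.004], [0.0, -1.0, 0.0]]
ft_force: [0.0, -0.0, -0.0]
grip_width: 0.0156
```

```bash
python3 look.py 7 "[.546,-.1,.12]"
```

```text
side crop origin 310 143 scale 5
top crop origin 310 180 scale 5
[ 0.5475 -0.0993  0.1178] [ 0.03 -0.02 -0.05] [-0.015 -0.046  0.013] 0.0156422005201305 [-22.5  28.6  83.4   0.   68.1 -22.7] yaw 0.25087107988326807
```

View pics/c7.png

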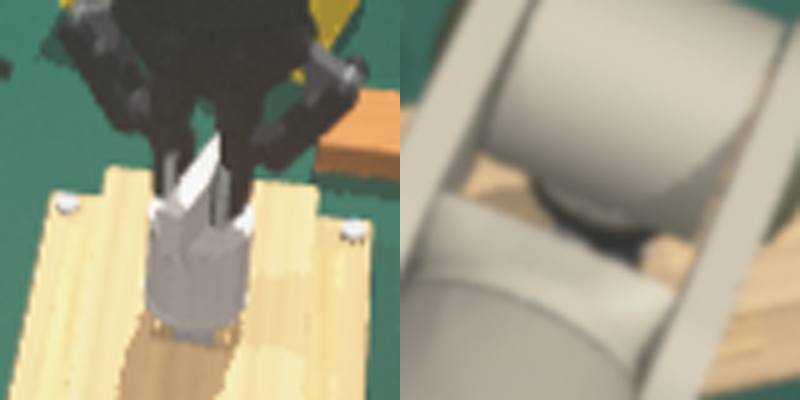

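Not dropped yet: the hub's bottom edge is still at about y=340 in the crop. The bar is turning with the fingers, so I'll carry on.

>>> {"name": "servo_tool", "arguments": {
  "rows": [0.18,0,0,0,0,0,5,0.18,0,0,0,0,0,5,0.18,0,0,0,0,0,5,0.18,0,0,0,0,0,5,0.18,0,0,0,0,0,5,0.18,0,0,0,0,0,5,0.18,0,0,0,0,0,5,0.18,0,0,0,0,0,5]
}}

```text
time_s: 10.97
position: [0.5476, -0.0994, 0.1179]
tool_rot: [[0.644, 0.0, 0.765], [-0.765, -0.0, 0.644], [0.001, -1.0, 0.0]]
ft_force: [0.3, -0.5, 1.4]
grip_width: 0.0155
```

```bash
python3 look.py 8 "[.546,-.1,.12]"
```

```text
side crop origin 310 143 scale 5
top crop origin 310 180 scale 5
[ 0.5476 -0.0994  0.1179] [ 0.3  -0.53  1.43] [-0.152 -0.044 -0.188] 0.015479652235489146 [-22.5  28.6  83.3  -0.   68.1 -62.5] yaw 40.05604466414656
```

View pics/c8.png

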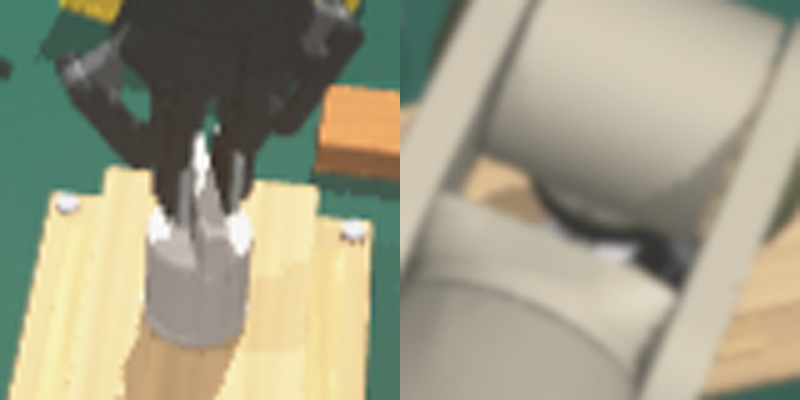

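```bash
cat > nz.py <<'E'
from h import *
import sys
a=np.linspace(0,2*np.pi,90)
for z in(.061,.0525,.044):
    p=np.array([proj("side",[.5466+.0245*np.cos(x),-.0995+.0245*np.sin(x),z]) for x in a]);print(z,p.min(0).round(1),p.max(0).round(1))
for t in sys.argv[1:]:
    im=cv2.imread(f"pics/side{t}.png");hsv=cv2.cvtColor(im,cv2.COLOR_BGR2HSV)
    print(t,[(y,)+tuple((lambda x:(x.min(),x.max()))(np.where(hsv[y,335:365,1]<55)[0]+335)) for y in range(194,216) if (hsv[y,335:365,1]<55).any()])
E
python3 nz.py 6 8
```

```text
0.061 [338.6 194.1] [359.4 209.4]
0.0525 [338.6 196.6] [359.2 211.8]
0.044 [338.5 199. ] [359.  214.2]
6 [(194, np.int64(340), np.int64(359)), (195, np.int64(340), np.int64(359)), (196, np.int64(340), np.int64(359)), (197, np.int64(339), np.int64(359)), (198, np.int64(339), np.int64(359)), (199, np.int64(339), np.int64(359)), (200, np.int64(339), np.int64(359)), (201, np.int64(339), np.int64(359)), (202, np.int64(339), np.int64(359)), (203, np.int64(339), np.int64(359)), (204, np.int64(340), np.int64(358)), (205, np.int64(340), np.int64(357)), (206, np.int64(341), np.int64(356)), (207, np.int64(343), np.int64(355)), (208, np.int64(344), np.int64(353)), (209, np.int64(345), np.int64(352)), (210, np.int64(345), np.int64(352)), (211, np.int64(348), np.int64(351))]
8 [(194, np.int64(340), np.int64(359)), (195, np.int64(340), np.int64(359)), (196, np.int64(340), np.int64(359)), (197, np.int64(339), np.int64(358)), (198, np.int64(339), np.int64(359)), (199, np.int64(339), np.int64(359)), (200, np.int64(339), np.int64(358)), (201, np.int64(338), np.int64(358)), (202, np.int64(338), np.int64(358)), (203, np.int64(338), np.int64(358)), (204, np.int64(339), np.int64(359)), (205, np.int64(339), np.int64(359)), (206, np.int64(339), np.int64(358)), (207, np.int64(340), np.int64(357)), (208, np.int64(340), np.int64(357)), (209, np.int64(342), np.int64(357)), (210, np.int64(343), np.int64(354)), (211, np.int64(345), np.int64(353))]
```

>>> {"name": "servo_tool", "arguments": {
  "rows": [0.18,0,0,0,0,0,-5,0.18,0,0,0,0,0,-3,0.18,0,0,0,0,0,0,0.18,0,0,0,0,0,0]
}}

```text
time_s: 11.4
position: [0.5473, -0.0992, 0.1178]
tool_rot: [[0.529, -0.0, 0.849], [-0.849, 0.0, 0.529], [-0.0, -1.0, -0.0]]
ft_force: [0.6, 0.1, -0.7]
grip_width: 0.0156
```

```bash
python3 look.py 9 "[.546,-.1,.12]"; python3 nz.py 9
```

```text
side crop origin 310 143 scale 5
top crop origin 310 180 scale 5
[ 0.5473 -0.0992  0.1178] [ 0.55  0.15 -0.65] [-0.005 -0.006  0.006] 0.0155879501463822 [-22.5  28.6  83.4   0.   68.1 -54.4] yaw 31.93775139506843
0.061 [338.6 194.1] [359.4 209.4]
0.0525 [338.6 196.6] [359.2 211.8]
0.044 [338.5 199. ] [359.  214.2]
9 [(194, np.int64(340), np.int64(359)), (195, np.int64(340), np.int64(359)), (196, np.int64(339), np.int64(359)), (197, np.int64(339), np.int64(359)), (198, np.int64(339), np.int64(359)), (199, np.int64(339), np.int64(359)), (200, np.int64(340), np.int64(359)), (201, np.int64(339), np.int64(358)), (202, np.int64(338), np.int64(358)), (203, np.int64(339), np.int64(359)), (204, np.int64(339), np.int64(359)), (205, np.int64(339), np.int64(359)), (206, np.int64(339), np.int64(358)), (207, np.int64(340), np.int64(358)), (208, np.int64(341), np.int64(357)), (209, np.int64(342), np.int64(357)), (210, np.int64(343), np.int64(355)), (211, np.int64(345), np.int64(354))]
```

View pics/c9.png

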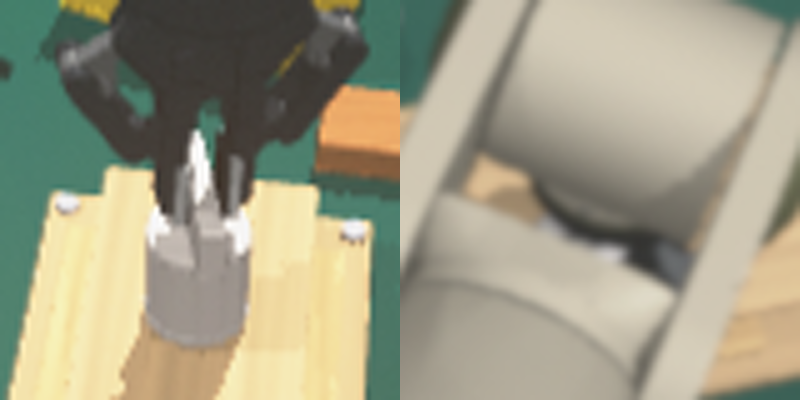

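```bash
python3 - <<'E'
from h import *
for z in(.1355,.1385,.132,.144):
  for th in(-50,-60,-70):
    u=np.array([np.cos(np.radians(th)),np.sin(np.radians(th)),0]);v=np.array([-u[1],u[0],0]);C=np.array([.5466,-.0995,z])
    print(z,th,*[proj("side",C+s*.033*u+w*.006*v).round(1) for s in(1,-1) for w in(1,-1)])
im=cv2.imread("pics/side9.png")
cv2.imwrite("pics/z9.png",cv2.resize(im[160:215,325:375],(550,600),interpolation=cv2.INTER_NEAREST))
E
```

```text
0.1355 -50 [342.8 169.9] [347.7 168.7] [353.4 189.5] [358.6 188.2]
0.1355 -60 [345.1 169.2] [350.3 168.6] [350.7 189.6] [356.2 189. ]
0.1355 -70 [347.6 168.7] [352.9 168.8] [348.  189.4] [353.6 189.5]
0.1385 -50 [342.8 168.9] [347.8 167.7] [353.5 188.5] [358.7 187.2]
0.1385 -60 [345.1 168.2] [350.3 167.6] [350.8 188.6] [356.3 188. ]
0.1385 -70 [347.6 167.7] [352.9 167.8] [348.1 188.4] [353.7 188.5]
0.132 -50 [342.7 171. ] [347.7 169.9] [353.4 190.6] [358.5 189.4]
0.132 -60 [345.  170.3] [350.2 169.7] [350.7 190.7] [356.1 190.1]
0.132 -70 [347.5 169.9] [352.8 169.9] [348.  190.5] [353.5 190.6]
0.144 -50 [342.9 167.1] [347.9 165.9] [353.7 186.7] [358.9 185.4]
0.144 -60 [345.2 166.4] [350.5 165.8] [350.9 186.8] [356.4 186.2]
0.144 -70 [347.7 165.9] [353. 166.] [348.2 186.6] [353.8 186.7]
```

View pics/z9.png

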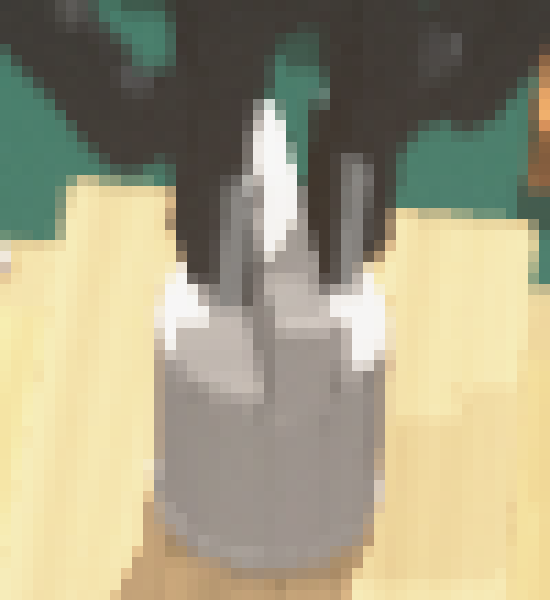

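The nut has dropped level: the far bar end is at row 169 and the near end at row 190, both as expected for a 52.5 mm underside. Next I lower the cage and run forward.

>>> {"name": "servo_tool", "arguments": {
  "rows": [0.18,0,0,-0.004,0,0,0,0.18,0,0,-0.004,0,0,0,0.18,0,0,0,0,0,0,0.18,0,0,0,0,0,-5,0.18,0,0,0,0,0,-5,0.18,0,0,0,0,0,-5,0.18,0,0,0,0,0,-5,0.18,0,0,0,0,0,-5,0.18,0,0,0,0,0,-5,0.18,0,0,0,0,0,-5]
}}

```text
time_s: 12.33
position: [0.5473, -0.0992, 0.1096]
tool_rot: [[-0.056, -0.0, 0.998], [-0.998, 0.0, -0.056], [-0.0, -1.0, -0.0]]
ft_force: [0.3, -0.3, -0.2]
grip_width: 0.0155
```

>>> {"name": "servo_tool", "arguments": {
  "rows": [0.18,0,0,0,0,0,-5,0.18,0,0,0,0,0,-5,0.18,0,0,0,0,0,-5,0.18,0,0,0,0,0,-5,0.18,0,0,0,0,0,-5]
}}

```text
time_s: 12.75
position: [0.5473, -0.0992, 0.1096]
tool_rot: [[-0.473, -0.001, 0.881], [-0.881, 0.0, -0.473], [0.0, -1.0, -0.001]]
ft_force: [0.3, 0.1, -0.6]
grip_width: 0.0156
```

```bash
python3 look.py 10 "[.546,-.1,.11]"; python3 nz.py 10
```

```text
side crop origin 310 146 scale 5
top crop origin 310 181 scale 5
[ 0.5473 -0.0992  0.1096] [ 0.35  0.06 -0.61] [ 0.056  0.005 -0.02 ] 0.015613417353434871 [-22.5  29.1  83.9   0.   67.    5.8] yaw -28.239501409956507
0.061 [338.6 194.1] [359.4 209.4]
0.0525 [338.6 196.6] [359.2 211.8]
0.044 [338.5 199. ] [359.  214.2]
10 [(194, np.int64(339), np.int64(359)), (195, np.int64(339), np.int64(359)), (196, np.int64(339), np.int64(358)), (197, np.int64(339), np.int64(358)), (198, np.int64(339), np.int64(358)), (199, np.int64(339), np.int64(358)), (200, np.int64(339), np.int64(358)), (201, np.int64(339), np.int64(358)), (202, np.int64(339), np.int64(358)), (203, np.int64(339), np.int64(358)), (204, np.int64(339), np.int64(358)), (205, np.int64(339), np.int64(358)), (206, np.int64(339), np.int64(358)), (207, np.int64(339), np.int64(358)), (208, np.int64(340), np.int64(358)), (209, np.int64(340), np.int64(357)), (210, np.int64(342), np.int64(355)), (211, np.int64(343), np.int64(354)), (212, np.int64(346), np.int64(352))]
```

View pics/c10.png

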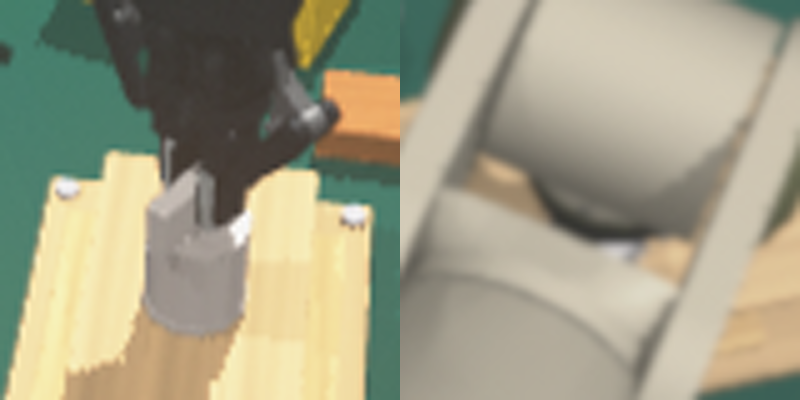

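>>> {"name": "servo_tool", "arguments": {
  "rows": [0.18,0,0,-0.003,0,0,-5,0.18,0,0,0,0,0,-5,0.18,0,0,0,0,0,-5,0.18,0,0,0,0,0,-5,0.18,0,0,0,0,0,-5,0.18,0,0,0,0,0,-5,0.18,0,0,0,0,0,-5,0.18,0,0,0,0,0,-5]
}}

```text
time_s: 13.52
position: [0.5473, -0.0992, 0.1066]
tool_rot: [[-0.928, -0.0, 0.374], [-0.374, 0.0, -0.928], [0.0, -1.0, -0.0]]
ft_force: [0.1, 0.2, -0.2]
grip_width: 0.0151
```

```bash
python3 look.py 11 "[.546,-.1,.11]"; python3 nz.py 11
```

```text
side crop origin 310 146 scale 5
top crop origin 310 181 scale 5
[ 0.5473 -0.0992  0.1066] [ 0.13  0.2  -0.19] [-0.003 -0.02   0.072] 0.015106115560897089 [-22.5  29.3  84.2  -0.   66.5  45.6] yaw -68.04986221759768
0.061 [338.6 194.1] [359.4 209.4]
0.0525 [338.6 196.6] [359.2 211.8]
0.044 [338.5 199. ] [359.  214.2]
11 [(194, np.int64(339), np.int64(359)), (195, np.int64(339), np.int64(358)), (196, np.int64(339), np.int64(358)), (197, np.int64(339), np.int64(358)), (198, np.int64(339), np.int64(358)), (199, np.int64(339), np.int64(358)), (200, np.int64(339), np.int64(358)), (201, np.int64(339), np.int64(358)), (202, np.int64(339), np.int64(358)), (203, np.int64(339), np.int64(358)), (204, np.int64(338), np.int64(358)), (205, np.int64(338), np.int64(358)), (206, np.int64(339), np.int64(358)), (207, np.int64(339), np.int64(358)), (208, np.int64(339), np.int64(358)), (209, np.int64(340), np.int64(357)), (210, np.int64(341), np.int64(357)), (211, np.int64(342), np.int64(354)), (212, np.int64(344), np.int64(353)), (213, np.int64(348), np.int64(348))]
```

>>> {"name": "servo_tool", "arguments": {
  "rows": [0.18,0,0,0,0,0,-5,0.18,0,0,0,0,0,-5,0.18,0,0,0,0,0,-5,0.18,0,0,0,0,0,-5]
}}

```text
time_s: 13.95
position: [0.5473, -0.0992, 0.1067]
tool_rot: [[-0.999, -0.0, 0.036], [-0.036, 0.0, -0.999], [0.0, -1.0, -0.0]]
ft_force: [0.0, 0.4, -0.8]
grip_width: 0.0153
```

```bash
python3 look.py 12 "[.546,-.1,.11]"; python3 nz.py 12
```

```text
side crop origin 310 146 scale 5
top crop origin 310 181 scale 5
[ 0.5473 -0.0992  0.1067] [ 0.03  0.37 -0.76] [-0.017  0.034  0.036] 0.01531052655570171 [-22.5  29.3  84.1  -0.   66.5  65.5] yaw -87.93695144238107
0.061 [338.6 194.1] [359.4 209.4]
0.0525 [338.6 196.6] [359.2 211.8]
0.044 [338.5 199. ] [359.  214.2]
12 [(194, np.int64(339), np.int64(358)), (195, np.int64(339), np.int64(358)), (196, np.int64(339), np.int64(358)), (197, np.int64(339), np.int64(358)), (198, np.int64(339), np.int64(358)), (199, np.int64(339), np.int64(358)), (200, np.int64(339), np.int64(358)), (201, np.int64(339), np.int64(358)), (202, np.int64(339), np.int64(358)), (203, np.int64(339), np.int64(358)), (204, np.int64(339), np.int64(358)), (205, np.int64(338), np.int64(358)), (206, np.int64(339), np.int64(358)), (207, np.int64(339), np.int64(358)), (208, np.int64(339), np.int64(357)), (209, np.int64(340), np.int64(357)), (210, np.int64(341), np.int64(356)), (211, np.int64(342), np.int64(355)), (212, np.int64(344), np.int64(353))]
```

View pics/c12.png

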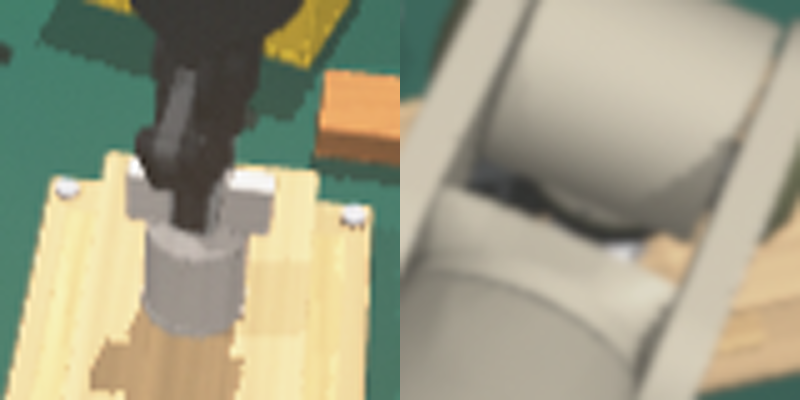

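>>> {"name": "servo_tool", "arguments": {
  "rows": [0.18,0,0,-0.002,0,0,-5,0.18,0,0,0,0,0,-5,0.18,0,0,0,0,0,-5,0.18,0,0,0,0,0,-5]
}}

```text
time_s: 14.38
position: [0.5476, -0.0993, 0.1051]
tool_rot: [[-0.952, 0.001, -0.307], [0.307, -0.0, -0.952], [-0.001, -1.0, 0.0]]
ft_force: [-0.5, -0.3, 1.4]
grip_width: 0.0153
```

```bash
python3 look.py 13 "[.546,-.1,.11]"; python3 nz.py 13
```

```text
side crop origin 310 146 scale 5
top crop origin 310 181 scale 5
[ 0.5476 -0.0993  0.1051] [-0.5  -0.29  1.43] [ 0.075 -0.015  0.047] 0.015268725490972404 [-22.5  29.4  84.3  -0.   66.3  85.4] yaw -107.8582195815024
0.061 [338.6 194.1] [359.4 209.4]
0.0525 [338.6 196.6] [359.2 211.8]
0.044 [338.5 199. ] [359.  214.2]
13 [(194, np.int64(339), np.int64(362)), (195, np.int64(339), np.int64(361)), (196, np.int64(339), np.int64(359)), (197, np.int64(339), np.int64(358)), (198, np.int64(339), np.int64(358)), (199, np.int64(339), np.int64(358)), (200, np.int64(339), np.int64(358)), (201, np.int64(339), np.int64(358)), (202, np.int64(339), np.int64(358)), (203, np.int64(339), np.int64(358)), (204, np.int64(338), np.int64(358)), (205, np.int64(338), np.int64(358)), (206, np.int64(339), np.int64(358)), (207, np.int64(339), np.int64(358)), (208, np.int64(339), np.int64(357)), (209, np.int64(340), np.int64(357)), (210, np.int64(340), np.int64(356)), (211, np.int64(341), np.int64(355)), (212, np.int64(344), np.int64(354)), (213, np.int64(346), np.int64(351))]
```

>>> {"name": "servo_tool", "arguments": {
  "rows": [0.18,0,0,0,0,0,-5,0.18,0,0,0,0,0,-5,0.18,0,0,0,0,0,-5]
}}

```text
time_s: 14.73
position: [0.5472, -0.0993, 0.1045]
tool_rot: [[-0.841, -0.001, -0.542], [0.542, -0.0, -0.841], [0.001, -1.0, 0.0]]
ft_force: [0.4, -0.6, -2.4]
grip_width: 0.0154
```

```bash
python3 look.py 14 "[.546,-.1,.11]"; python3 nz.py 14
```

```text
side crop origin 310 146 scale 5
top crop origin 310 181 scale 5
[ 0.5472 -0.0993  0.1045] [ 0.36 -0.56 -2.36] [-0.069 -0.012  0.074] 0.015423411592814068 [-22.5  29.5  84.3  -0.   66.3 100.3] yaw -122.80687372799207
0.061 [338.6 194.1] [359.4 209.4]
0.0525 [338.6 196.6] [359.2 211.8]
0.044 [338.5 199. ] [359.  214.2]
14 [(194, np.int64(339), np.int64(361)), (195, np.int64(339), np.int64(361)), (196, np.int64(339), np.int64(360)), (197, np.int64(339), np.int64(359)), (198, np.int64(339), np.int64(358)), (199, np.int64(339), np.int64(358)), (200, np.int64(339), np.int64(358)), (201, np.int64(339), np.int64(358)), (202, np.int64(339), np.int64(358)), (203, np.int64(339), np.int64(358)), (204, np.int64(339), np.int64(358)), (205, np.int64(338), np.int64(358)), (206, np.int64(339), np.int64(358)), (207, np.int64(339), np.int64(358)), (208, np.int64(339), np.int64(358)), (209, np.int64(340), np.int64(357)), (210, np.int64(341), np.int64(356)), (211, np.int64(342), np.int64(355)), (212, np.int64(344), np.int64(354)), (213, np.int64(349), np.int64(350))]
```

View pics/c14.png

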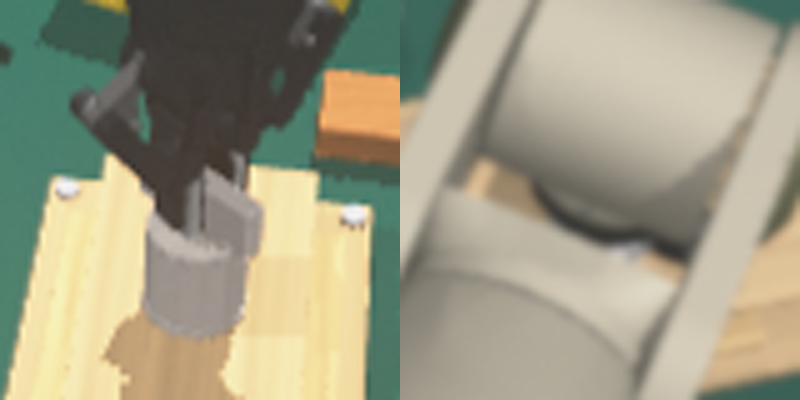

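>>> {"name": "servo_tool", "arguments": {
  "rows": [0.18,0,0,0,0,0,-5,0.18,0,0,0,0,0,-5,0.18,0,0,0,0,0,-5,0.18,0,0,0,0,0,0]
}}

```text
time_s: 15.17
position: [0.5469, -0.0991, 0.104]
tool_rot: [[-0.672, -0.002, -0.741], [0.741, 0.001, -0.672], [0.002, -1.0, 0.001]]
ft_force: [0.3, -0.9, -4.1]
grip_width: 0.0154
```

```bash
python3 -c "
from rig import env
o=env.observe();print(o['wrist_torque'],o['ft_force'],o['q'][5])"
```

```text
[-0.09544872  0.09956745  0.07385613] [ 0.25300237 -0.92280706 -4.14570691] 115.31673448469031
```

>>> {"name": "servo_tool", "arguments": {
  "rows": [0.18,0,0,0,0,0,-5,0.18,0,0,0,0,0,-5,0.18,0,0,0,0,0,0]
}}

```text
time_s: 15.42
position: [0.5468, -0.099, 0.104]
tool_rot: [[-0.533, -0.002, -0.846], [0.846, 0.001, -0.533], [0.002, -1.0, 0.001]]
ft_force: [-1.1, 0.0, -3.0]
grip_width: 0.0152
```

```bash
python3 look.py 15 "[.546,-.1,.11]"; python3 nz.py 15
```

```text
side crop origin 310 146 scale 5
top crop origin 310 181 scale 5
[ 0.5468 -0.099   0.104 ] [-1.08  0.01 -3.01] [-0.047  0.148  0.055] 0.01516765256891374 [-22.5  29.5  84.3  -0.   66.3 125.3] yaw -147.76254671854014
0.061 [338.6 194.1] [359.4 209.4]
0.0525 [338.6 196.6] [359.2 211.8]
0.044 [338.5 199. ] [359.  214.2]
15 [(194, np.int64(339), np.int64(359)), (195, np.int64(340), np.int64(359)), (196, np.int64(340), np.int64(359)), (197, np.int64(339), np.int64(358)), (198, np.int64(339), np.int64(358)), (199, np.int64(339), np.int64(358)), (200, np.int64(339), np.int64(358)), (201, np.int64(339), np.int64(358)), (202, np.int64(339), np.int64(358)), (203, np.int64(339), np.int64(358)), (204, np.int64(338), np.int64(359)), (205, np.int64(339), np.int64(359)), (206, np.int64(339), np.int64(359)), (207, np.int64(339), np.int64(358)), (208, np.int64(339), np.int64(358)), (209, np.int64(340), np.int64(357)), (210, np.int64(340), np.int64(356)), (211, np.int64(342), np.int64(355)), (212, np.int64(343), np.int64(354)), (213, np.int64(346), np.int64(352))]
```

View pics/c15.png

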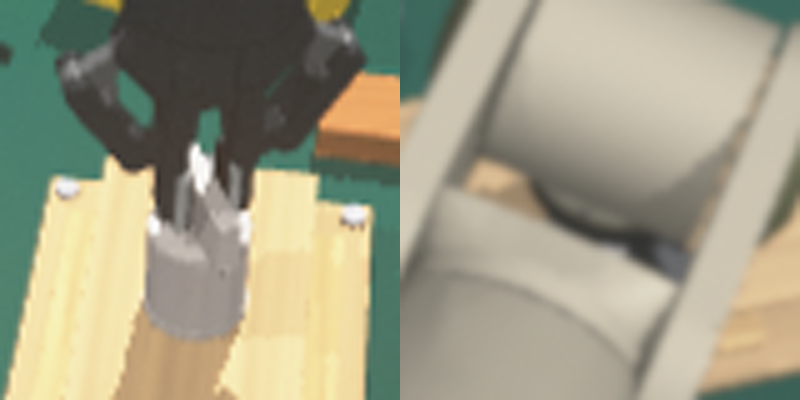

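>>> {"name": "servo_tool", "arguments": {
  "rows": [0.18,0,0,0,0,0,-4,0.18,0,0,0,0,0,-4,0.18,0,0,0,0,0,0]
}}

```text
time_s: 15.77
position: [0.5471, -0.0991, 0.1047]
tool_rot: [[-0.409, -0.001, -0.912], [0.912, 0.0, -0.409], [0.0, -1.0, 0.001]]
ft_force: [-1.9, -0.2, -5.0]
grip_width: 0.0154
```

```bash
python3 -c "
from rig import env
o=env.observe();print(o['wrist_torque'],o['ft_force'],o['q'][5])"
```

```text
[-0.07834917  0.12377427  0.05660359] [-1.88463177 -0.20074867 -4.99546062] 133.36688014912025
```

>>> {"name": "servo_tool", "arguments": {
  "rows": [0.18,0,0,0,0,0,-4,0.18,0,0,0,0,0,-4,0.18,0,0,0,0,0,0]
}}

```text
time_s: 16.02
position: [0.5471, -0.0991, 0.1044]
tool_rot: [[-0.279, -0.001, -0.96], [0.96, 0.0, -0.279], [0.001, -1.0, 0.001]]
ft_force: [-0.5, -0.3, -6.7]
grip_width: 0.0153
```

```bash
python3 look.py 16 "[.546,-.1,.11]"; python3 nz.py 16 | tail -1| tail -c 250
```

```text
side crop origin 310 146 scale 5
top crop origin 310 181 scale 5
[ 0.5471 -0.0991  0.1044] [-0.54 -0.32 -6.7 ] [0.003 0.16  0.059] 0.01525316557653049 [-22.5  29.5  84.3   0.   66.3 141.3] yaw -163.81065617901942
int64(339), np.int64(358)), (208, np.int64(339), np.int64(358)), (209, np.int64(339), np.int64(357)), (210, np.int64(340), np.int64(357)), (211, np.int64(341), np.int64(356)), (212, np.int64(343), np.int64(354)), (213, np.int64(346), np.int64(353))]
```

>>> {"name": "servo_tool", "arguments": {
  "rows": [0.18,0,0,-0.0015,0,0,0,0.18,0,0,0,0,0,0,0.18,0,0,0,0,0,-4,0.18,0,0,0,0,0,0]
}}

```text
time_s: 16.45
position: [0.5477, -0.0993, 0.1039]
tool_rot: [[-0.207, 0.001, -0.978], [0.978, -0.0, -0.207], [-0.001, -1.0, -0.001]]
ft_force: [-1.7, 0.5, 1.5]
grip_width: 0.0157
```

```bash
python3 -c "
from rig import env
o=env.observe();print(o['wrist_torque'],o['ft_force'],o['q'][5])"
```

```text
[0.05699063 0.2300352  0.071287  ] [-1.68349793  0.54422833  1.45220466] 145.56493695296953
```

>>> {"name": "servo_tool", "arguments": {
  "rows": [0.18,0,0,0,0,0,-4,0.18,0,0,0,0,0,0,0.18,0,0,0,0,0,0]
}}

```text
time_s: 16.7
position: [0.5476, -0.0993, 0.1036]
tool_rot: [[-0.143, 0.001, -0.99], [0.99, -0.0, -0.143], [-0.0, -1.0, -0.001]]
ft_force: [-2.9, 0.2, 1.2]
grip_width: 0.0154
```

```bash
python3 look.py 17 "[.546,-.1,.11]"; python3 nz.py 17 | tail -1| tail -c 250
```

```text
side crop origin 310 146 scale 5
top crop origin 310 181 scale 5
[ 0.5476 -0.0993  0.1036] [-2.94  0.22  1.2 ] [0.063 0.304 0.034] 0.015420081666415755 [-22.5  29.5  84.4   0.   66.1 149.3] yaw -171.79134649430117
int64(339), np.int64(358)), (208, np.int64(339), np.int64(358)), (209, np.int64(339), np.int64(357)), (210, np.int64(340), np.int64(357)), (211, np.int64(341), np.int64(356)), (212, np.int64(343), np.int64(355)), (213, np.int64(345), np.int64(353))]
```

View pics/c17.png

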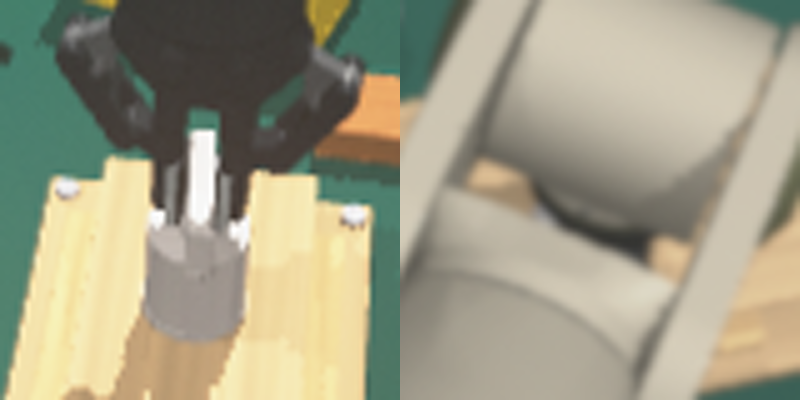

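```bash
cat > pl.py <<'E'
from h import *
import sys
def edge(im,x0,x1,y0,y1):
    g=im[y0:y1,x0:x1,2].astype(float).mean(1) # red: base/wood
    d=np.abs(np.diff(g));i=d.argmax();w=slice(max(i-2,0),i+3);return y0+.5+(d[w]*np.arange(y0,y1-1)[w]).sum()/d[w].sum()-y0
for t in sys.argv[1:]:
    im=cv2.imread(f"pics/side{t}.png")
    print(t,"far",[round(edge(im,a,b,171,186),2) for a,b in((333,338),(363,368),(366,371))])
    p=im[228:250,322:330,2].astype(int).mean(1); print("  near prof",p.astype(int)[:22])
E
python3 pl.py 0 9 12 14 15 16 17
python3 - <<'E'
from h import *
for z in(.048,.044): print([proj("side",[x,y,z]).round(2) for x,y in((.5466,-.1),(.57,-.19),(.52,0))])
for z in(.1275,.1265):print(proj("side",[.5466+.033*.309,-.0995-.033*.951,z]))
E
```

```text
0 far [np.float64(176.23), np.float64(179.0), np.float64(179.32)]
  near prof [240 241 241 241 241 240 236 195 146 147 165 172 170 169 171 173 174 174
 177 160 147 145]
9 far [np.float64(176.13), np.float64(178.95), np.float64(179.26)]
  near prof [243 239 219 194 188 187 183 164 152 157 175 183 182 181 183 185 185 186
 190 171 156 155]
12 far [np.float64(176.34), np.float64(178.93), np.float64(179.26)]
  near prof [243 244 244 244 244 244 241 207 153 156 175 182 180 179 182 184 185 185
 189 169 155 154]
14 far [np.float64(178.8), np.float64(179.18), np.float64(179.46)]
  near prof [243 244 244 241 226 204 196 171 153 153 172 182 181 180 182 184 185 185
 190 170 156 155]
15 far [np.float64(179.41), np.float64(179.56), np.float64(179.81)]
  near prof [224 196 188 188 188 187 193 184 160 152 165 177 180 178 181 185 185 186
 189 171 156 155]
16 far [np.float64(176.93), np.float64(179.66), np.float64(179.96)]
  near prof [187 187 188 193 191 188 187 180 161 151 160 175 180 178 181 185 185 186
 189 171 156 155]
17 far [np.float64(177.23), np.float64(180.29), np.float64(180.35)]
  near prof [187 187 188 189 195 206 210 199 170 153 157 171 177 177 182 185 186 186
 190 171 156 155]
[array([348.85, 205.16]), array([351.66, 178.4 ]), array([345.47, 239.8 ])]
[array([348.77, 206.28]), array([351.58, 179.53]), array([345.41, 240.89])]
[350.55301704 171.3746078 ]
[350.53239738 171.69634377]
```

>>> {"name": "servo_tool", "arguments": {
  "rows": [0.18,0,0,-0.0005,0,0,-4,0.18,0,0,0,0,0,0,0.18,0,0,0,0,0,0]
}}

```text
time_s: 17.05
position: [0.5478, -0.0994, 0.1032]
tool_rot: [[-0.073, 0.001, -0.997], [0.997, -0.0, -0.073], [-0.0, -1.0, -0.001]]
ft_force: [0.3, 0.1, 2.2]
grip_width: 0.0153
```

```bash
python3 look.py 18 "[.546,-.1,.11]"; python3 pl.py 18
```

```text
side crop origin 310 146 scale 5
top crop origin 310 181 scale 5
[ 0.5478 -0.0994  0.1032] [0.31 0.06 2.21] [ 0.02   0.095 -0.005] 0.015282178088031421 [-22.5  29.6  84.4   0.   66.  153.4] yaw -175.83681169722166
18 far [np.float64(177.35), np.float64(180.99), np.float64(180.54)]
  near prof [187 186 188 188 202 211 206 194 166 153 155 169 176 177 182 185 185 186
 189 170 156 155]
```

>>> {"name": "servo_tool", "arguments": {
  "rows": [0.18,0,0,0,0,0,5,0.18,0,0,0,0,0,3,0.4,0,0,0,0,0,0,0.5,0,0,0,0,0,0,0.5,0,0,0,0,0,0,0.5,0,0,0.02,0,0,0,0.5,0,0,0.03,0,0,0,0.5,0,0,0.04,0,0,0,0.5,0,0,0.04,0,0,0,0.5,0,0,0,0,0,0]
}}

```text
time_s: 17.98
position: [0.5497, -0.1, 0.2405]
tool_rot: [[-0.207, 0.013, -0.978], [0.978, -0.005, -0.208], [-0.008, -1.0, -0.011]]
ft_force: [0.6, -0.1, 0.1]
grip_width: 0.0427
```

```bash
python3 look.py 19 "[.546,-.1,.09]"; python3 pl.py 0 19; python3 nz.py 19 | tail -1| tail -c 250
```

```text
side crop origin 309 153 scale 5
top crop origin 310 182 scale 5
[ 0.5497 -0.1     0.2405] [ 0.59 -0.12  0.08] [-0.052  0.011 -0.042] 0.04266530679075981 [-22.5  22.   72.5   0.   84.7 145.6] yaw -168.02285636572572
0 far [np.float64(176.23), np.float64(179.0), np.float64(179.32)]
  near prof [240 241 241 241 241 240 236 195 146 147 165 172 170 169 171 173 174 174
 177 160 147 145]
19 far [np.float64(177.3), np.float64(180.09), np.float64(180.38)]
  near prof [242 243 243 244 244 243 243 242 210 155 154 168 174 174 179 182 183 183
 187 168 154 153]
int64(339), np.int64(358)), (209, np.int64(339), np.int64(358)), (210, np.int64(340), np.int64(357)), (211, np.int64(341), np.int64(356)), (212, np.int64(342), np.int64(355)), (213, np.int64(344), np.int64(353)), (214, np.int64(350), np.int64(350))]
```

View pics/c19.png

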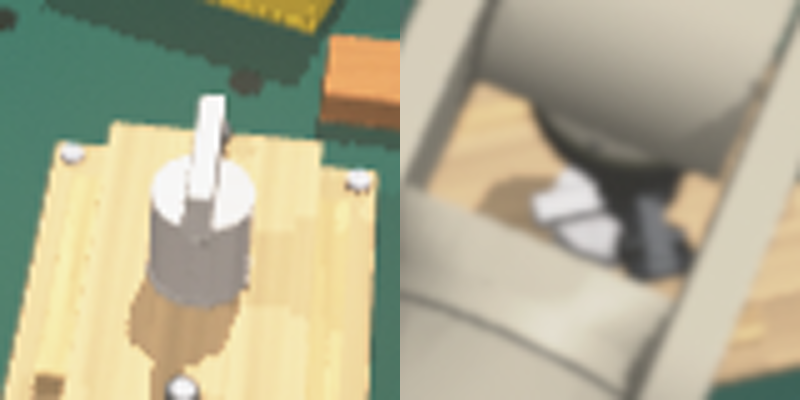

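>>> {"name": "servo_tool", "arguments": {
  "rows": [0.5,0,0,0,0,0,0,0.5,0,0,0,0,0,0,0.5,0,0,0,0,0,0,0.5,0,0,0,0,0,0,0.5,0,0,0,0,0,0]
}}

```text
time_s: 18.5
position: [0.5473, -0.0992, 0.2322]
tool_rot: [[-0.208, -0.001, -0.978], [0.978, 0.0, -0.208], [0.001, -1.0, 0.001]]
ft_force: [0.5, 0.0, -0.9]
grip_width: 0.0426
```

```bash
python3 look.py 20 "[.546,-.1,.09]"; python3 pl.py 20; python3 nz.py 20 | tail -1| tail -c 150; python3 -c "
from rig import env
print(env.close_job())"
```

```text
side crop origin 309 153 scale 5
top crop origin 310 182 scale 5
[ 0.5473 -0.0992  0.2322] [ 0.53  0.03 -0.88] [0.029 0.003 0.011] 0.04260007881481183 [-22.5  22.4  73.2   0.   84.4 145.5] yaw -167.9959892652924
20 far [np.float64(177.31), np.float64(180.09), np.float64(180.38)]
  near prof [242 243 243 244 244 243 243 242 210 155 154 168 174 175 179 182 183 183
 187 169 154 153]
, (211, np.int64(341), np.int64(356)), (212, np.int64(342), np.int64(355)), (213, np.int64(344), np.int64(353)), (214, np.int64(350), np.int64(350))]
the job is handed in; nothing more can be done
None
```

I gripped the nut by its wing bar and set it over the stud. With the fingers loosely around the bar, I turned it backward until it dropped into the slot (underside about 52.5 mm, level). I then ran it about 190° forward, opened the fingers and lifted clear. The job was handed in at about 18.5 s of the 72 s allowed.

**Last checks:**
- **Plate:** its far edge moved about 1.07 px, where a full 4 mm would be 1.13 px. That puts it about 3.8 mm down, and two pictures half a second apart agreed.
- **Nut:** it looked upright and centred on the stud, with its underside at about 44 to 45 mm, and it stayed still after release.
- **Robot:** the arm was clear of everything, with less than 1 N on the wrist sensor.

**Weaker points:** the torque never spiked at the plate's hard stop. I stopped on the camera measurement rather than on a felt stop, so the last 0.2 mm is within measurement error. The two cameras also disagreed by 1 to 2 mm in places, which is within their stated calibration, and only the side camera saw the nut well in the final pictures. I did not measure the other bench items again, but the arm never went near them.

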